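# Slide the seedling tray up onto the draining rails

### The job

The covered seedling tray sits askew on the landing: push it up the two sloping rails, over the spring catch and against the sprung buffer, until the catch clicks up behind it; it should end centred and square on both rails, held between catch and buffer. Stop as soon as the catch has clicked, without ramming the buffer to its end, and leave the other things on the bench where they are.

Things in the scene. Friction and masses are not known exactly. Their poses are not given: they have to be found in the camera images.
- rack: Fixed draining rack. Origin at bench level (z = 0) under the foot of the rails; x points up the rails, y across them, z up. From x = -210 to 0 mm: a level plywood landing, y from -125 to 125, top 70 mm above the bench. On the +x side of it two sloping rails. Between the rails sits a steel carriage with the catch and the buffer.
- rail_foot (a point): Middle of the foot of the rails, at the landing's edge, 70 mm above the rack's origin. From here two bare aluminium rails climb along the rack's +x at 0.14 rad (8 degrees), each 14 mm wide, centred 35 mm left and right, 335 mm long, no side guides. The carriage is clamped within a 35 mm span along them, differently each time and not reported: find it by feel or by eye.
- tray: Low covered seedling tray, a closed box with black base and clear cover, 150 mm (its x) by 140 mm (its y) by 50 mm tall, flat underside, about 0.6 kg. Origin at the centre of its underside. Starts on the landing, its x roughly along the rack's x, off to one side and askew. Too wide to grasp; it can be pushed.
- catch (a joint): Spring catch, a steel finger 22 mm wide on the centre line between the rails, hinged at its lower end, 45 mm long. 0 rad = up, its tooth about 9 mm above the rails; 0.2 or more = pressed level with the rails by a tray passing over it (1 to 2 N). The tooth's uphill face lies 65 to 100 mm up the rails from their foot, as the carriage is clamped.
- buffer (a joint): Sprung rubber plate, 60 mm wide, 5 to 39 mm above the rails, facing down the slope, 145 mm uphill of the tooth's uphill face on the same carriage. Value: how far it is pushed in, m; 0 = free, 0.020 = bottomed. Yields at 3 N, then 0.5 N more per mm. A tray held by the catch keeps it pushed in about 5 mm.
- pot: Bystander: open terracotta pot, 80 mm across, 70 mm tall. Origin at the centre of its underside.
- saucer: Bystander: terracotta saucer, 110 mm across, 18 mm tall. Origin at the centre of its underside.
- jar: Bystander: white screw-top jar, 60 mm across, 80 mm tall. Origin at the centre of its underside.
- trowel: Bystander: flat hand tool 240 mm long, lying down. Origin at the centre of its underside (its handle points to its -x).
- labels: Bystander: cardboard box of plant labels, 100 x 50 x 35 mm. Origin at the centre of its underside.
- bottle: Bystander: white plastic bottle, 70 mm across, 190 mm tall. Origin at the centre of its underside.
- block: Bystander: wooden tamping block, 140 x 45 x 40 mm. Origin at the centre of its underside.
Things that resemble listed ones, but are neither listed nor needed, are in the scene too. Leave any orange look-alike of the tray alone.

How it is judged:
On the way:
1. the tray rides up the rails over the catch and presses it down (value of joint catch above 0.12 rad and x of tray in the frame of rack above 0.03 m), for 0.1 s.
At the end, for the whole second after the job is handed in: Catch up (below 0.06 rad) behind the tray; buffer held in 1.5 to 12 mm; tray centre over 110 mm along the rack's x from the rails' foot, within 12 mm of the centre line, square within 0.08 rad, lying on both rails (tilt 0.10 to 0.18 rad), at rest (value of joint catch below 0.06 rad and value of joint buffer between 0.0015 and 0.012 m and x of tray in the frame of rack above 0.11 m and y of tray in the frame of rack between -0.012 and 0.012 m and angle between the y axis of tray and the y axis of rack, either way round below 0.08 rad and angle between tray's own z axis and vertical between 0.1 and 0.18 rad and linear speed of tray below 0.01 m/s); the robot touches nothing.
It fails at once if the buffer is rammed: pushed in more than 15 mm of its 20 (value of joint buffer above 0.015 m).
It fails at once if the tray falls off the rack or tips over (height (world z) of tray below 0.05 m or angle between tray's own z axis and vertical above 0.5 rad).
It fails at once if a bystander is moved by more than 30 mm (distance of any of pot, saucer, jar, trowel, labels, bottle, block from where it was at the start of the episode above 0.03 m).
It also fails if it takes over 67 s, if anything falls off the work surface, if the arm or the gripper's body presses on something with over 40 N, if the wrist force passes 120 N, or if a joint passes its speed limit or range.

### The arm

A 6-joint arm with a two-finger parallel gripper is mounted at the origin on the work surface. World frame = base frame: x ahead of the robot, y to its left, z up, the work surface at z = 0. Lengths are in m, angles in rad, forces in N, time in s.
With the tool pointing down it reaches from about 0.3 to 0.775 m from the base axis. Payload 14.6 kg.
Tool frame: the origin (TCP) lies midway between the tips of the shut fingers; the grasp point (between the pads) lies 19 mm behind it (tcp_to_grasp is the distance from the TCP to the grasp point, in m); z points along the fingers, y is the line along which they close (so a half turn about z gives the same grasp; the last joint's range is limited). The gripper opens to 94 mm and grips with 3 to 60 N. Pads are 16 mm wide; open, the fingers measure 119 mm over their backs; the gripper's body (75 mm by 177 mm) begins 78 mm behind the grasp point.
Start: joints at [1.12, 0.3, 1.521, -0, 1.321, -0.067], TCP at [0.206, 0.51, 0.205] pointing down, gripper open.
Joint ranges: [-3.03, 3.03], [-0.79, 2.21], [0.23, 2.52], [-1.04, 4.18], [0, 3.07], [-2.55, 2.55]. Speed limits (rad/s): [2.22, 2.22, 2.57, 3.14, 3.14, 3.14].

### API

Orientations are given as [roll, pitch, yaw] about the fixed x, y, z axes, in that order (R = Rz(yaw) Ry(pitch) Rx(roll)).
In Python, from station import * gives the robot as it stands.
- The arm moves only by the tool send_rows, never from a script. Its argument "motion" is a list of rows, each a list of 3 entries, a list of its own where there are three numbers: the shift along the tool's x, y, z in units of 0.03 m (1.0 is 0.03 m), then the turn, a rotation vector about the tool's x, y, z in units of 0.12 rad (1.0 is 0.12 rad), then the opening, from -1 (shut) to 1 (fully open). In form: [[[x, y, z], [rx, ry, rz], grip], ...]. A call has 1 to 12 rows; each row shifts and turns the commanded pose from where the row before left it, along the tool's axes as they then stand; what a row does not reach is not made up. A row lasts 1/10 s, in which the tool goes at most 50 mm and 8.59 degrees, less where a joint would pass 70% of its speed; a pose out of reach is approached as far as the arm can. A call with a number of a shift or a turn outside -1 to 1 is refused whole. A call with a gripper value outside its range is refused whole. The fingers move at their own pace and stop on an object; "squeeze" is the grip in N (left out, the last holds). Time passes only in rows, so rows that do not move let the fingers close. It gives the time, the measured TCP pose, the force, the opening and the grip force at its end, in the units of the state.
- get_obs(): the state, without advancing time (a new reading comes with each control period).
- camera(name): name is "side" or "top"; returns a dict with "pixels" (480x640x3 uint8, red, green, blue), "depth" (480x640 float32, m along the optical axis (not along the pixel's ray), 0 where there is no reading), "fx", "fy", "cx", "cy" (pixels), "rvec" (rotation vector, rad) and "tvec" (3), from world to camera coordinates, as OpenCV has them. Camera axes: x right, y down, z forward; pixel columns grow to the right and rows downward; lengths in m; the calibration is good to about 2 mm. A picture is of the moment at which its call begins.
- hand_in(): hands the job in; it is judged then, once.
The state is a dict: "time_s": time; "qpos": joint angles; "joint_vel": joint speeds; "tau": joint torques, N m; "ee_pos": TCP position; "eef_rot": TCP orientation; "force": force on the tool from outside, world axes, zero at the start; "moment": the same for the moment, N m; "grip_width": finger opening in m; "grip_force": force on a finger pad.
Only numpy, scipy, OpenCV 4.12 (cv2) and the standard library are available. Lean on these libraries where they do the work, as an engineer would, in place of code of your own. Each camera call takes 0.05 s, during which the arm holds its last target. There are 200 camera calls.

## Working session

There is one attempt and no reset: what is moved stays moved. The work goes in short steps, Python scripts to look and compute and a tool call to move; the robot and the scene stay as the last step left them, time stands still between calls to the robot, and variables do not carry over. Pictures are saved under pics/ and viewed, at most 10 in all, crops included, and the job is handed in when it is done.

Besides the shell and the picture viewer there is one more tool, called after "Call:" as name(argument=value, ...) on one line, values as JSON. send_rows: Moves the arm, as the interface text tells. Its arguments: {"type":"object","properties":{"motion":{"type":"array"},"squeeze":{"type":"number"}},"required":["motion"]}

```bash
mkdir -p pics
cat > h.py <<'E'
from station import *
import numpy as np, cv2
def cam(n,save=None):
    c=camera(n)
    if save: cv2.imwrite(f'pics/{save}.png',c['pixels'][:,:,::-1])
    return c
def cloud(c):
    R=cv2.Rodrigues(np.array(c['rvec'],float))[0];t=np.array(c['tvec'],float).ravel()
    v,u=np.mgrid[:480,:640];d=c['depth']
    p=np.stack([(u-c['cx'])/c['fx']*d,(v-c['cy'])/c['fy']*d,d],-1)
    w=(p-t)@R; w[d==0]=np.nan
    return w
E
python3 - <<'E'
from h import *
for n in('top','side'):
    c=cam(n,n+'0'); np.savez(n+'0',**{k:np.array(v) for k,v in c.items()})
    R=cv2.Rodrigues(np.array(c['rvec'],float))[0];print(n,-R.T@np.array(c['tvec']).ravel(),R[2])
o=get_obs();print(o['time_s'],o['ee_pos'],o['eef_rot'],o['force'])
E
```

```text
top [ 0.31035287 -0.0117858   1.31488535] [ 0.14191617  0.00616865 -0.98985946]
side [-0.44572919 -0.90415512  0.84377823] [ 0.62655108  0.59091081 -0.50819106]
0.1 [0.20584432 0.50976302 0.20495064] [-3.14055517e+00 -4.70480349e-05  2.75779809e+00] [-0.17444884 -1.11876976  0.45143696]
```

View pics/top0.png

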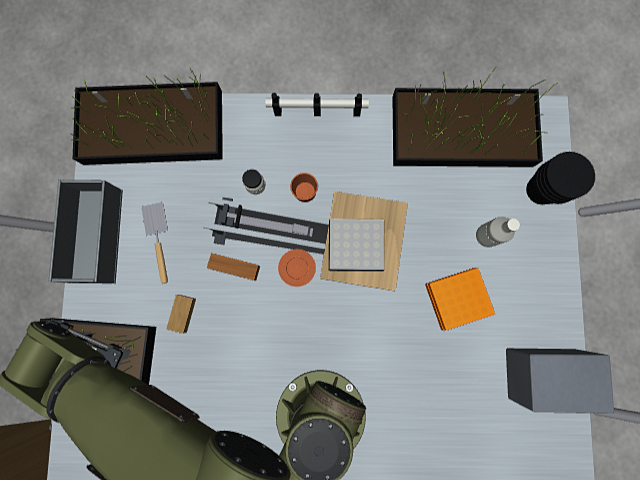

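View pics/side0.png

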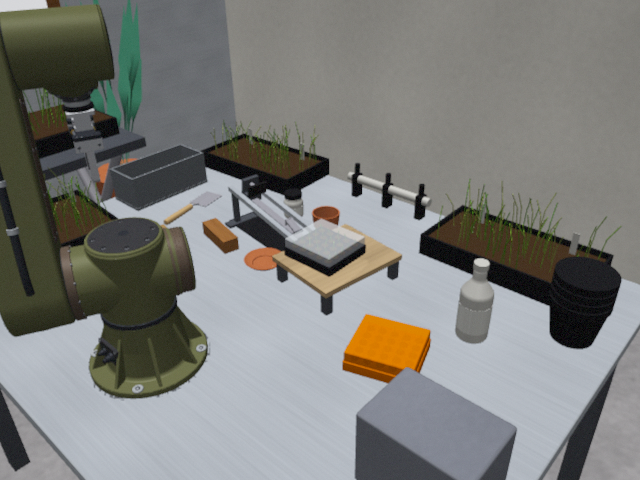

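The pictures show the tray, white and clear over black, on the plywood landing: top view (357,245), side view (325,245). The rails climb left to about (225,220) in the top view. The orange box at top (460,298) is the look-alike, and it doesn't fit because it is orange and sits on the bench. Next I'll measure the landing, rails and tray, with one enlarged crop to confirm.

```bash
cat >> h.py <<'E'
def rect(P):
    r=cv2.minAreaRect((P[:,:2]*1000).astype(np.float32)); return r, cv2.boxPoints(r).round(1)
E
python3 - <<'E'
from h import *
for n in('top','side'):
    c=dict(np.load(n+'0.npz')); w=cloud(c); im=c['pixels']; hsv=cv2.cvtColor(im,cv2.COLOR_RGB2HSV)
    v,u=np.mgrid[:480,:640]
    box=(u>200)&(u<412)&(v>185)&(v<300)
    if n=='side': box=(u>225)&(u<405)&(v>170)&(v<320)
    z=w[...,2]
    wood=box&(hsv[...,1]>50)&(hsv[...,0]>8)&(hsv[...,0]<28)&(z>.055)&(z<.085)
    k=cv2.morphologyEx(wood.astype(np.uint8),cv2.MORPH_OPEN,np.ones((3,3)))>0
    print(n,'wood',k.sum(),np.nanmedian(z[k]),*rect(w[k]))
    roi=(u>310)&(u<400) if n=='top' else (u>270)&(u<370)&(v>215)
    m=box&roi&(z>.11)&(z<.13); m=cv2.morphologyEx(m.astype(np.uint8),cv2.MORPH_OPEN,np.ones((3,3)))>0
    print('tray',m.sum(),np.nanmedian(z[m]),*rect(w[m]))
    print('z hist tray',np.nanpercentile(z[m],[5,50,95]))
    if n=='top':
        crop=cv2.resize(im[180:300,200:420],None,fx=3.6,fy=3.6,interpolation=cv2.INTER_CUBIC)[:,:,::-1]; cv2.imwrite('pics/crop0.png',crop)
        for (a,b) in [(250,210),(280,215),(310,224),(250,233),(280,240),(310,247),(300,230),(232,215)]: print((a,b),w[b,a].round(3))
E
```

```text
top wood 3728 0.07031950492089618 ((493.66046142578125, -55.58491516113281), (334.0613708496094, 249.61488342285156), 81.5123519897461) [[ 345.6 -202.4]
 [ 592.4 -239.2]
 [ 641.8   91.2]
 [ 394.9  128. ]]
tray 2737 0.12028521022405542 ((467.1378173828125, -92.43930053710938), (135.54281616210938, 146.394287109375), 0.4434817433357239) [[ 398.8  -19.8]
 [ 399.9 -166.2]
 [ 535.5 -165.1]
 [ 534.3  -18.7]]
z hist tray [0.11640083 0.12028521 0.1240858 ]
(250, 210) [0.561 0.198 0.098]
(280, 215) [0.55  0.117 0.087]
(310, 224) [0.54  0.036 0.004]
(250, 233) [0.496 0.196 0.102]
(280, 240) [0.479 0.115 0.091]
(310, 247) [0.464 0.033 0.064]
(300, 230) [0.509 0.061 0.082]
(232, 215) [0.539 0.239 0.138]
side wood 2854 0.0689084589541406 ((510.7887268066406, -58.394927978515625), (340.2818298339844, 295.5349426269531), 81.48702239990234) [[ 339.5 -204.8]
 [ 631.7 -248.5]
 [ 682.1   88. ]
 [ 389.8  131.7]]
tray 1868 0.11904941602138255 ((464.55810546875, -93.43687438964844), (140.95785522460938, 150.9169158935547), 0.1287224292755127) [[ 393.9  -18.1]
 [ 394.2 -169.1]
 [ 535.2 -168.7]
 [ 534.9  -17.8]]
z hist tray [0.11347344 0.11904942 0.12181384]
```

View pics/crop0.png

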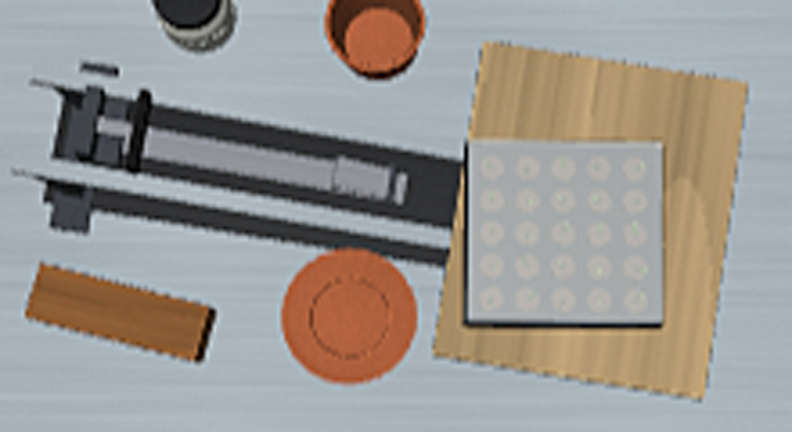

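The crop confirms the white and clear tray on the landing, with the catch tooth near crop (335,175) and the buffer face near (148,130). In the rack frame the tray is at about (-84, +22) mm, turned +0.14 rad. I'll square and centre it with a two-finger push on its robot-side face, then push it up from behind.

```bash
cat >> h.py <<'E'
X=np.array([.1476,.989]);Y=np.array([-.989,.1476]);F=np.array([.500,-.0131])
def rk(w): d=np.asarray(w)[...,:2]-F; return np.stack([d@X,d@Y],-1)
from scipy.spatial.transform import Rotation as Ro
def st():
    o=get_obs();p=o['ee_pos'];print('t',round(o['time_s'],2),'tcp rack',(rk(p)*1000).round(1),'z',round(p[2]*1000,1),'rot',np.round(o['eef_rot'],3),'F rack',np.round([o['force'][:2]@X,o['force'][:2]@Y,o['force'][2]],1))
def goto(xr,yr,z,rpy):
    o=get_obs();R=Ro.from_euler('xyz',o['eef_rot']);T=Ro.from_euler('xyz',rpy)
    w=np.r_[F+X*xr/1e3+Y*yr/1e3,z/1e3]
    print('turn units (tool)',((R.inv()*T).as_rotvec()/.12).round(2),'shift units in target axes',(T.inv().apply(w-o['ee_pos'])/.03).round(2))
def tray():
    for n in('top','side'):
        c=cam(n);w=cloud(c);r=rk(w)*1000;z=w[...,2]*1000
        m=(abs(r[...,1])<115)&(r[...,0]>-200)&(r[...,0]<100)&(z>112)&(z<128)
        m=cv2.morphologyEx(m.astype(np.uint8),cv2.MORPH_OPEN,np.ones((3,3)))
        k,l,s,_=cv2.connectedComponentsWithStats(m);m=l==1+s[1:,4].argmax()
        a=cv2.minAreaRect(r[m].astype(np.float32));print(n,np.round(a[0],1),np.round(a[1],1),round(a[2],2),m.sum())
E
python3 - <<'E'
from h import *
st();goto(-84,125,205,[np.pi,0,2.993])
c=dict(np.load('top0.npz'));w=cloud(c);r=rk(w)*1000;z=w[...,2]*1000
s=z-70-r[...,0]*np.tan(.14)
# rails and buffer in the rack frame
for lo,hi in((15,45),(45,75),(150,180),(180,215)):
    k=(r[...,0]>lo)&(r[...,0]<hi)&(abs(r[...,1])<60)&(abs(s)<4); h,e=np.histogram(r[...,1][k],np.arange(-60,61,5));print(lo,h)
k=(abs(r[...,1])<25)&(s>15)&(s<45)&(r[...,0]>150)&(r[...,0]<300);print('buffer',np.percentile(r[...,0][k],[0,5,20,50]),k.sum())
k=(abs(r[...,1])<10)&(s>2)&(s<15)&(r[...,0]>20)&(r[...,0]<130);print('catch',np.sort(r[...,0][k]).round(0),s[k][np.argsort(r[...,0][k])].round(0))
E
```

```text
t 0.1 tcp rack [473.7 368.1] z 205.0 rot [-3.141 -0.     2.758] F rack [-1.1  0.   0.5]
turn units (tool) [-0.01 -0.   -1.96] shift units in target axes [ -8.11 -18.59  -0.  ]
15 [ 0  0  0  6 17 18  9  0  0  0  0  0  0  0  0  0  0  6 16 16  9  0  0  0]
45 [ 0  0  0  7 15 18 13  0  0  4 10 11 10  9  6  0  0  8 11 19 10  0  0  0]
150 [ 0  0  0  8 19 14 11  0  0  0  0  0  0  0  0  0  0  8 17 18  7  0  0  0]
180 [ 0  0  0 12 24 17 11  0  0  0  0  0  0  0  0  0  0 10 18 24  7  0  0  0]
buffer [234.26440842 235.34575616 238.25126618 260.69553231] 207
catch [65. 66. 67. 69. 70. 70. 70. 71. 72. 73. 74. 74. 74. 75. 75. 76. 77. 77.
 78. 79. 79. 79. 79. 80. 80. 81. 81. 81. 82. 82. 83. 83. 83. 85. 85. 85.
 85. 86. 86. 87. 87. 87. 88. 88. 89. 89. 89. 90. 90. 90. 91. 91. 91. 92.
 92. 92. 93. 94. 94. 95. 95. 95. 96.] [ 4.  5.  6.  4.  2.  3.  4.  2.  6.  3.  4.  4.  5.  4.  4.  3.  3.  3.
  3.  3.  6.  4.  4.  3.  4.  6.  6.  6.  4.  7.  2. 11.  4.  5.  5.  8.
  9.  4.  6.  6.  8.  6.  6.  3.  7.  8. 12.  8.  8. 10.  7. 11. 11.  9.
 14.  9. 13.  7.  7. 10.  8.  6.  3.]
```

Call:
send_rows(motion=[[[0, 0, 0], [0, 0, -0.98], 1], [[0, 0, 0], [0, 0, -0.98], 1], [[-0.43, -0.98, 0], [0, 0, 0], 1], [[-0.43, -0.98, 0], [0, 0, 0], 1], [[-0.43, -0.98, 0], [0, 0, 0], 1], [[-0.43, -0.98, 0], [0, 0, 0], 1], [[-0.43, -0.98, 0], [0, 0, 0], 1], [[-0.43, -0.98, 0], [0, 0, 0], 1], [[-0.43, -0.98, 0], [0, 0, 0], 1], [[-0.43, -0.98, 0], [0, 0, 0], 1], [[-0.43, -0.98, 0], [0, 0, 0], 1], [[-0.43, -0.98, 0], [0, 0, 0], 1]])

```text
time_s: 1.3
ee_pos: [0.29, 0.1989, 0.2054]
eef_rot: [-3.142, -0.0, 2.993]
force: [-0.7, 0.5, -0.5]
grip_width: 0.094
grip_force: 0.0
```

Call:
send_rows(motion=[[[-0.43, -0.98, 0], [0, 0, 0], 1], [[-0.43, -0.98, 0], [0, 0, 0], 1], [[-0.43, -0.98, 0], [0, 0, 0], 1], [[-0.43, -0.98, 0], [0, 0, 0], 1], [[-0.43, -0.98, 0], [0, 0, 0], 1], [[-0.43, -0.98, 0], [0, 0, 0], 1], [[-0.43, -0.98, 0], [0, 0, 0], 1], [[-0.43, -0.98, 0], [0, 0, 0], 1], [[-0.43, -0.98, 0], [0, 0, 0], 1], [[0, 0, 0], [0, 0, 0], 1], [[0, 0, 0], [0, 0, 0], 1]])

```text
time_s: 2.4
ee_pos: [0.3654, -0.0789, 0.2051]
eef_rot: [3.141, -0.001, 2.991]
force: [-0.6, 0.2, 0.1]
grip_width: 0.094
grip_force: 0.0
```

Run:
```python
from h import *
st();goto(-84,125,86,[np.pi,0,2.993]);tray()
```

```text
t 2.4 tcp rack [-84.9 123.4] z 205.1 rot [ 3.141e+00 -1.000e-03  2.991e+00] F rack [0.1 0.6 0.1]
turn units (tool) [ 0.   -0.01 -0.01] shift units in target axes [0.05 0.03 3.97]
top [-81.2   5.5] [143.3 105.1] 7.93 1799
side [-86.1  22. ] [149.2 143.5] 8.39 1805
```

Call:
send_rows(motion=[[[0, 0, 0.8], [0, 0, 0], 1], [[0, 0, 0.8], [0, 0, 0], 1], [[0, 0, 0.8], [0, 0, 0], 1], [[0, 0, 0.8], [0, 0, 0], 1], [[0, 0, 0.7], [0, 0, 0], 1], [[0, 0, 0], [0, 0, 0], 1], [[-0.3, 0, 0], [0, 0, 0], 1], [[-0.2, 0, 0], [0, 0, 0], 1], [[-0.1, 0, 0], [0, 0, 0], 1], [[-0.1, 0, 0], [0, 0, 0], 1], [[-0.1, 0, 0], [0, 0, 0], 1], [[-0.1, 0, 0], [0, 0, 0], 1]])

```text
time_s: 3.7
ee_pos: [0.3925, -0.0827, 0.0886]
eef_rot: [3.142, -0.0, 2.993]
force: [-2.4, 1.4, 1.8]
grip_width: 0.0943
grip_force: 1.3
```

Call:
send_rows(motion=[[[-0.1, 0, 0], [0, 0, 0], 1], [[-0.1, 0, 0], [0, 0, 0], 1], [[-0.1, 0, 0], [0, 0, 0], 1], [[-0.1, 0, 0], [0, 0, 0], 1], [[0, 0, 0], [0, 0, 0], 1], [[0, 0, 0], [0, 0, 0], 1]])

```text
time_s: 4.3
ee_pos: [0.4044, -0.0847, 0.0885]
eef_rot: [-3.141, 0.001, 2.993]
force: [-0.3, 0.1, 0.2]
grip_width: 0.0937
grip_force: 0.0
```

Run:
```python
from h import *
st();tray()
```

```text
t 4.3 tcp rack [-84.9  84. ] z 88.5 rot [-3.141e+00  1.000e-03  2.993e+00] F rack [0.1 0.3 0.2]
top [-89.8 -17.8] [149.3  97.3] 4.83 1538
side [-110.7   16.8] [113.4 164.6] 2.27 1093
```

Call:
send_rows(motion=[[[-0.1, 0, 0], [0, 0, 0], 1], [[-0.05, 0, 0], [0, 0, 0], 1], [[0, 0, 0], [0, 0, 0], 1], [[0.3, 0, 0], [0, 0, 0], 1], [[0.7, 0, 0], [0, 0, 0], 1], [[0.2, 0, -0.8], [0, 0, 0], 1], [[0, 0, -0.8], [0, 0, 0], 1], [[0, 0, -0.8], [0, 0, 0], 1], [[0, 0, -0.8], [0, 0, 0], 1], [[0, 0, 0], [0, 0, 0], 1]])

```text
time_s: 5.4
ee_pos: [0.3737, -0.0802, 0.1869]
eef_rot: [-3.141, 0.005, 2.993]
force: [0.2, -0.3, 0.2]
grip_width: 0.0943
grip_force: 0.0
```

Run:
```python
from h import *
st();tray();cam('top','top1')
```

```text
t 5.4 tcp rack [-85. 115.] z 186.9 rot [-3.141  0.005  2.993] F rack [-0.3 -0.3  0.2]
top [-92.4  -3.4] [146.2 128.4] 0.76 2078
side [-94.9   2.2] [141.4 150.4] 89.87 1735
```

View pics/top1.png

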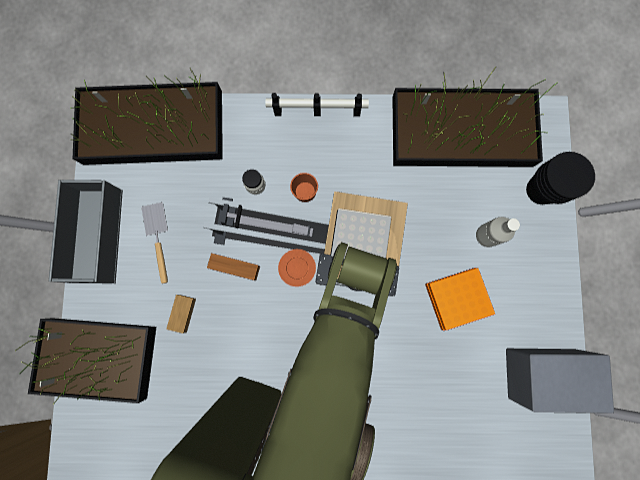

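The top view shows the tray at about (362,233), square on the landing, partly under the arm. By measurement it is centred within about 2 mm and square. Next I go behind it, turning a quarter and tilting by the slope.

Call:
send_rows(motion=[[[0, 0, 0], [0, 0, 1], 1], [[0, 0, 0], [0, 0, 1], 1], [[0, 0, 0], [0, 0, 1], 1], [[0, 0, 0], [0, 0, 1], 1], [[0, 0, 0], [0, 0, 1], 1], [[0, 0, 0], [0, 0, 1], 1], [[0, 0, 0], [0, 0, 1], 1], [[0, 0, 0], [0, 0, 1], 1], [[0, 0, 0], [0, 0, 1], 1], [[0, 0, 0], [0, 0, 1], 1], [[0, 0, 0], [0, 0, 1], 1], [[0, 0, 0], [0, 0, 1], 1]])

```text
time_s: 6.75
ee_pos: [0.3725, -0.0797, 0.1832]
eef_rot: [-3.14, -0.001, 1.548]
force: [0.1, 0.9, 0.3]
grip_width: 0.0941
grip_force: 0.0
```

Call:
send_rows(motion=[[[0, 0, 0], [0, 0, 0.9], 1], [[0, 0, 0], [0, 0, 0.19], 1], [[-0.8, 0.7, 0], [0, 0, 0], 1], [[-0.8, 0.7, 0], [0, 0, 0], 1], [[-0.8, 0.7, 0], [0, 0, 0], 1], [[-0.8, 0.7, 0], [0, 0, 0], 1], [[-0.5, 0.7, 0], [0, 0, 0], 1], [[0, 0.3, 0], [0, 0, 0], 1], [[0, 0, 0], [0, 0, 0], 1], [[0, 0, 0], [0, 0, 0], 1]])

```text
time_s: 7.75
ee_pos: [0.4688, -0.2056, 0.1841]
eef_rot: [-3.141, -0.0, 1.424]
force: [0.2, -0.3, 0.3]
grip_width: 0.0941
grip_force: 0.0
```

Run:
```python
from h import *
st()
T=(Ro.from_euler('z',1.422)*Ro.from_euler('x',np.pi)*Ro.from_euler('y',.14)).as_euler('xyz')
print(T);goto(-200,1.5,88,T);tray()
```

```text
t 7.75 tcp rack [-195.     2.4] z 184.1 rot [-3.141 -0.     1.424] F rack [-0.3 -0.3  0.3]
[ 3.14159265 -0.14        1.422     ]
turn units (tool) [-0.01  1.16  0.01] shift units in target axes [-0.61  0.03  3.15]
top [-92.4   0.3] [145.7 137.1] 0.38 2483
side [-93.7   2.9] [153.3 140.5] 1.57 1675
```

Call:
send_rows(motion=[[[0, 0, 0], [0, 0.58, 0], 1], [[0, 0, 0], [0, 0.58, 0], 1], [[-0.61, 0, 0], [0, 0, 0], 1], [[0, 0, 0.8], [0, 0, 0], 1], [[0, 0, 0.8], [0, 0, 0], 1], [[0, 0, 0.8], [0, 0, 0], 1], [[0, 0, 0.75], [0, 0, 0], 1], [[0, 0, 0], [0, 0, 0], 1], [[0, 0, 0], [0, 0, 0], 1]])

```text
time_s: 8.75
ee_pos: [0.4686, -0.2113, 0.0892]
eef_rot: [3.141, -0.139, 1.423]
force: [-0.3, 0.5, 0.4]
grip_width: 0.0942
grip_force: 0.0
```

Run:
```python
from h import *
st();tray()
```

```text
t 8.75 tcp rack [-200.6    1.8] z 89.2 rot [ 3.141 -0.139  1.423] F rack [0.4 0.3 0.4]
top [-92.4   0.3] [145.9 136.5] 0.52 2718
side [-92.4  11.9] [123.1 151. ] 89.64 1018
```

Call:
send_rows(motion=[[[0.3, 0, 0.042], [0, 0, 0], 1], [[0.3, 0, 0.042], [0, 0, 0], 1], [[0.2, 0, 0.028], [0, 0, 0], 1], [[0.2, 0, 0.028], [0, 0, 0], 1], [[0.3, 0, 0.042], [0, 0, 0], 1], [[0.3, 0, 0.042], [0, 0, 0], 1], [[0.3, 0, 0.042], [0, 0, 0], 1], [[0.3, 0, 0.042], [0, 0, 0], 1], [[0.3, 0, 0.042], [0, 0, 0], 1], [[0.3, 0, 0.042], [0, 0, 0], 1], [[0.3, 0, 0.042], [0, 0, 0], 1], [[0, 0, 0], [0, 0, 0], 1]])

```text
time_s: 10.05
ee_pos: [0.4824, -0.1172, 0.0881]
eef_rot: [-3.141, -0.14, 1.423]
force: [-0.4, -0.1, -0.3]
grip_width: 0.0942
grip_force: 0.0
```

```bash
cat >> h.py <<'E'
def pose():  # tray top points whatever its tilt: slab above landing/rails, plane + in-plane rectangle
    for n in('top','side'):
        c=cam(n);w=cloud(c)*1000;r=rk(w/1000)*1000;z=w[...,2]
        s=z-70-np.maximum(r[...,0],0)*np.tan(.14)
        m=(abs(r[...,1])<100)&(r[...,0]>-170)&(r[...,0]<235)&(s>38)&(s<72)
        m=cv2.morphologyEx(m.astype(np.uint8),cv2.MORPH_OPEN,np.ones((3,3)))
        k,l,a,_=cv2.connectedComponentsWithStats(m);m=l==1+a[1:,4].argmax()
        p=r[m];q=cv2.minAreaRect(p.astype(np.float32))
        A=np.c_[p,np.ones(len(p))];f=np.linalg.lstsq(A,z[m],rcond=None)[0]
        print(n,np.round(q[0],1),np.round(q[1],1),round(q[2],2),'slopes',f[:2].round(3),'x',np.percentile(p[:,0],[1,99]).round(1),'y',np.percentile(p[:,1],[1,99]).round(1),len(p))
E
python3 - <<'E'
from h import *
st();pose()
E
```

```text
t 10.05 tcp rack [-105.5    2. ] z 88.1 rot [-3.141 -0.14   1.423] F rack [-0.2  0.3 -0.3]
top [-20.9  -0. ] [136.7 143.4] 89.63 slopes [ 0.054 -0.005] x [-87.4  48.9] y [-66.2  67.4] 2532
side [-35.2  31. ] [ 82.9 178.9] 89.67 slopes [ 0.012 -0.082] x [-121.6   48.8] y [-4.1 71.5] 880
```

Call:
send_rows(motion=[[[0.3, 0, 0.042], [0, 0, 0], 1], [[0.3, 0, 0.042], [0, 0, 0], 1], [[0.3, 0, 0.042], [0, 0, 0], 1], [[0.3, 0, 0.042], [0, 0, 0], 1], [[0.3, 0, 0.042], [0, 0, 0], 1], [[0.3, 0, 0.042], [0, 0, 0], 1], [[0.3, 0, 0.042], [0, 0, 0], 1], [[0.3, 0, 0.042], [0, 0, 0], 1], [[0.3, 0, 0.042], [0, 0, 0], 1], [[0.3, 0, 0.042], [0, 0, 0], 1], [[0, 0, 0], [0, 0, 0], 1]])

```text
time_s: 11.25
ee_pos: [0.496, -0.0275, 0.0883]
eef_rot: [-3.141, -0.14, 1.423]
force: [-0.7, -0.6, -0.3]
grip_width: 0.094
grip_force: 0.0
```

Run:
```python
from h import *
st();pose()
```

```text
t 11.25 tcp rack [-14.8   1.8] z 88.3 rot [-3.141 -0.14   1.423] F rack [-0.7  0.6 -0.3]
top [77.9 -0.5] [136.9 121. ] 89.37 slopes [ 0.137 -0.002] x [ 20.5 136.4] y [-66.7  66.9] 2262
side [52.4  2.6] [179.1 140.6] 0.91 slopes [ 0.107 -0.003] x [-32.5 134.6] y [-59.9  70.6] 1169
```

Call:
send_rows(motion=[[[0.25, 0, 0], [0, 0, 0], 1], [[0.25, 0, 0], [0, 0, 0], 1], [[0.25, 0, 0], [0, 0, 0], 1], [[0.25, 0, 0], [0, 0, 0], 1], [[0.25, 0, 0], [0, 0, 0], 1], [[0.25, 0, 0], [0, 0, 0], 1], [[0.25, 0, 0], [0, 0, 0], 1], [[0.25, 0, 0], [0, 0, 0], 1], [[0.25, 0, 0], [0, 0, 0], 1], [[0.25, 0, 0], [0, 0, 0], 1], [[0, 0, 0], [0, 0, 0], 1]])

```text
time_s: 12.45
ee_pos: [0.5072, 0.0457, 0.099]
eef_rot: [3.141, -0.14, 1.423]
force: [-0.6, -0.5, -0.0]
grip_width: 0.0941
grip_force: 0.0
```

Run:
```python
from h import *
st();pose()
```

```text
t 12.45 tcp rack [59.2  1.6] z 99.0 rot [ 3.141 -0.14   1.423] F rack [-0.5  0.5 -0. ]
top [156.4  -0.9] [137.1 111. ] 89.87 slopes [ 0.138 -0.002] x [104.7 210.5] y [-66.9  66.9] 2071
side [126.5   2.1] [172.1 143.2] 0.87 slopes [ 0.115 -0.003] x [ 42.1 208.6] y [-61.   71.1] 1113
```

Call:
send_rows(motion=[[[0.1, 0, 0], [0, 0, 0], 1], [[0.1, 0, 0], [0, 0, 0], 1], [[0.1, 0, 0], [0, 0, 0], 1], [[0.1, 0, 0], [0, 0, 0], 1], [[0.1, 0, 0], [0, 0, 0], 1]])

```text
time_s: 13.05
ee_pos: [0.5092, 0.0596, 0.1009]
eef_rot: [3.142, -0.139, 1.422]
force: [-0.5, -3.3, 0.8]
grip_width: 0.0944
grip_force: 1.7
```

Call:
send_rows(motion=[[[0.1, 0, 0], [0, 0, 0], 1]])

```text
time_s: 13.15
ee_pos: [0.5097, 0.0625, 0.1013]
eef_rot: [3.142, -0.139, 1.422]
force: [-0.2, -3.5, 0.5]
grip_width: 0.0939
grip_force: 1.7
```

Call:
send_rows(motion=[[[0.1, 0, 0], [0, 0, 0], 1]])

```text
time_s: 13.25
ee_pos: [0.5101, 0.0655, 0.1017]
eef_rot: [3.142, -0.139, 1.422]
force: [-0.4, -5.3, 0.3]
grip_width: 0.0941
grip_force: 2.7
```

Run:
```python
from h import *
st();pose()
```

```text
t 13.25 tcp rack [79.3  1.6] z 101.7 rot [ 3.142 -0.139  1.422] F rack [-5.4 -0.3  0.3]
top [177.6  -0.9] [136.7 109.2] 89.66 slopes [ 0.139 -0.003] x [126.5 229.8] y [-66.4  66.7] 2009
side [146.9   4.3] [175.3 137.2] 1.3 slopes [ 0.117 -0.003] x [ 62.1 227.4] y [-62.2  70.5] 1097
```

Call:
send_rows(motion=[[[0.06, 0, 0], [0, 0, 0], 1]])

```text
time_s: 13.45
ee_pos: [0.5103, 0.0668, 0.1019]
eef_rot: [-3.142, -0.139, 1.422]
force: [-2.0, -7.7, 0.8]
grip_width: 0.0941
grip_force: 3.8
```

Call:
send_rows(motion=[[[0.06, 0, 0], [0, 0, 0], 1]])

```text
time_s: 13.55
ee_pos: [0.5105, 0.0683, 0.1021]
eef_rot: [-3.141, -0.138, 1.422]
force: [-1.8, -8.1, 0.6]
grip_width: 0.0941
grip_force: 4.3
```

```bash
cat >> h.py <<'E'
def look():
    st();c=cam('top');w=cloud(c);r=rk(w)*1000;z=w[...,2]*1000;s=z-70-r[...,0]*np.tan(.14)
    k=(abs(r[...,1])<25)&(s>28)&(s<45)&(r[...,0]>200)&(r[...,0]<300);h,e=np.histogram(r[...,0][k],np.arange(200,300,4));print('buf',dict(zip(e[:-1].astype(int),h)))
    k=(abs(r[...,1])<9)&(r[...,0]>50)&(r[...,0]<110);i=np.argsort(r[...,0][k]);print('catch',*[f'{a:.0f}:{b:.0f}' for a,b in zip(r[...,0][k][i][::3],s[k][i][::3])])
E
python3 - <<'E'
from h import *
look()
c=dict(np.load('top0.npz'));w=cloud(c);r=rk(w)*1000;s=w[...,2]*1000-70-r[...,0]*np.tan(.14)
k=(abs(r[...,1])<25)&(s>28)&(s<45)&(r[...,0]>200)&(r[...,0]<300);h,e=np.histogram(r[...,0][k],np.arange(200,300,4));print('buf0',dict(zip(e[:-1].astype(int),h)))
E
```

```text
t 13.55 tcp rack [82.1  1.6] z 102.1 rot [-3.141 -0.138  1.422] F rack [-8.3  0.6  0.6]
buf {np.int64(200): np.int64(0), np.int64(204): np.int64(0), np.int64(208): np.int64(0), np.int64(212): np.int64(0), np.int64(216): np.int64(0), np.int64(220): np.int64(0), np.int64(224): np.int64(0), np.int64(228): np.int64(0), np.int64(232): np.int64(0), np.int64(236): np.int64(28), np.int64(240): np.int64(30), np.int64(244): np.int64(9), np.int64(248): np.int64(7), np.int64(252): np.int64(6), np.int64(256): np.int64(5), np.int64(260): np.int64(5), np.int64(264): np.int64(8), np.int64(268): np.int64(27), np.int64(272): np.int64(23), np.int64(276): np.int64(22), np.int64(280): np.int64(0), np.int64(284): np.int64(0), np.int64(288): np.int64(0), np.int64(292): np.int64(0)}
catch 50:329 51:328 51:330 52:331 53:330 53:332 55:331 55:330 56:330 56:332 57:330 58:327 58:332 59:330 60:330 61:329 61:330 62:329 63:328 64:331 64:331 65:331 66:331 66:332 67:328 68:331 68:333 69:329 70:330 71:329 71:333 72:329 73:330 73:332 74:327 75:329 76:330 76:329 77:329 78:327 79:324 80:317 81:335 81:309 82:333 83:300 83:333 84:334 84:338 85:342 86:333 87:340 88:335 88:338 89:341 90:337 91:340 91:339 92:332 93:335 94:331 95:328 96:327 97:326 98:327 99:322 100:320 102:312
buf0 {np.int64(200): np.int64(0), np.int64(204): np.int64(0), np.int64(208): np.int64(0), np.int64(212): np.int64(0), np.int64(216): np.int64(0), np.int64(220): np.int64(0), np.int64(224): np.int64(0), np.int64(228): np.int64(0), np.int64(232): np.int64(17), np.int64(236): np.int64(31), np.int64(240): np.int64(18), np.int64(244): np.int64(5), np.int64(248): np.int64(3), np.int64(252): np.int64(6), np.int64(256): np.int64(6), np.int64(260): np.int64(4), np.int64(264): np.int64(13), np.int64(268): np.int64(29), np.int64(272): np.int64(24), np.int64(276): np.int64(22), np.int64(280): np.int64(0), np.int64(284): np.int64(0), np.int64(288): np.int64(0), np.int64(292): np.int64(0)}
```

Call:
send_rows(motion=[[[0.06, 0, 0], [0, 0, 0], 1]])

```text
time_s: 13.7
ee_pos: [0.5107, 0.0699, 0.1023]
eef_rot: [-3.141, -0.138, 1.422]
force: [-2.3, -9.7, 1.8]
grip_width: 0.094
grip_force: 4.6
```

Call:
send_rows(motion=[[[0.05, 0, 0], [0, 0, 0], 1]])

```text
time_s: 13.8
ee_pos: [0.5109, 0.0714, 0.1025]
eef_rot: [-3.141, -0.138, 1.422]
force: [-2.1, -10.9, 2.0]
grip_width: 0.0941
grip_force: 5.0
```

Call:
send_rows(motion=[[[0.04, 0, 0], [0, 0, 0], 1]])

```text
time_s: 13.9
ee_pos: [0.5111, 0.0724, 0.1027]
eef_rot: [-3.141, -0.138, 1.422]
force: [-2.2, -10.3, 1.0]
grip_width: 0.0942
grip_force: 5.3
```

Call:
send_rows(motion=[[[0.03, 0, 0], [0, 0, 0], 1]])

```text
time_s: 14.0
ee_pos: [0.5112, 0.0733, 0.1028]
eef_rot: [-3.141, -0.138, 1.422]
force: [-2.1, -11.4, 1.7]
grip_width: 0.0936
grip_force: 5.6
```

```bash
cat >> h.py <<'E'
def buf(c=None):
    c=c or cam('top');w=cloud(c);r=rk(w)*1000;s=w[...,2]*1000-70-r[...,0]*np.tan(.14)
    k=(abs(r[...,1])<25)&(s>28)&(s<45)&(r[...,0]>225)&(r[...,0]<254);x=r[...,0][k];return x.mean().round(2),np.percentile(x,[5,25,50,75]).round(1)
E
python3 - <<'E'
from h import *
st();print(buf(dict(np.load('top0.npz'))),buf(),buf())
c=cam('side');cv2.imwrite('pics/s2.png',cv2.resize(c['pixels'][165:285,215:375,::-1],None,fx=5,fy=5,interpolation=cv2.INTER_CUBIC))
E
```

```text
t 14.0 tcp rack [87.1  1.6] z 102.8 rot [-3.141 -0.138  1.422] F rack [-11.6   0.4   1.7]
(np.float64(239.73), array([235. , 236.3, 238.8, 241.4])) (np.float64(245.98), array([241.9, 243.5, 245.6, 248.1])) (np.float64(245.76), array([242.4, 243.4, 245.6, 247.5]))
```

View pics/s2.png

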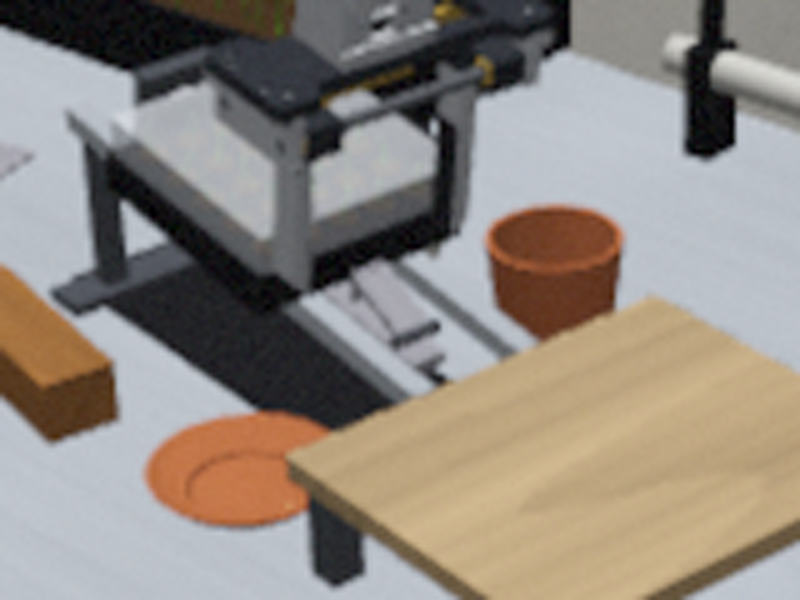

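The crop shows the tray on both rails with the fingers at its rear face, around (290,270) and (440,240). The tooth is still under or right at the rear edge, around (370,270), and the buffer is in by about 6.8 mm. I'll push slightly further, then look for the catch.

Call:
send_rows(motion=[[[0.03, 0, 0], [0, 0, 0], 1]])

```text
time_s: 14.25
ee_pos: [0.5114, 0.074, 0.1029]
eef_rot: [-3.141, -0.137, 1.422]
force: [-1.7, -11.4, 1.3]
grip_width: 0.0941
grip_force: 5.8
```

Call:
send_rows(motion=[[[0.03, 0, 0], [0, 0, 0], 1], [[0, 0, 0], [0, 0, 0], 1]])

```text
time_s: 14.45
ee_pos: [0.5115, 0.0749, 0.103]
eef_rot: [-3.141, -0.138, 1.422]
force: [-2.2, -11.1, 1.3]
grip_width: 0.094
grip_force: 5.5
```

Run:
```python
from h import *
st();print(buf())
c=cam('side');w=cloud(c);r=rk(w)*1000;s=w[...,2]*1000-70-r[...,0]*np.tan(.14)
def prof(r,s):
    k=(abs(r[...,1])<8)&(r[...,0]>45)&(r[...,0]<102)&(s<60)&(s>-30);i=np.argsort(r[...,0][k]);print(*[f'{a:.0f}:{b:.0f}' for a,b in zip(r[...,0][k][i],s[k][i])])
prof(r,s)
c0=dict(np.load('side0.npz'));w=cloud(c0);r=rk(w)*1000;s=w[...,2]*1000-70-r[...,0]*np.tan(.14);prof(r,s)
```

```text
t 14.45 tcp rack [88.7  1.6] z 103.0 rot [-3.141 -0.138  1.422] F rack [-11.3   0.6   1.3]
(np.float64(247.2), array([244.2, 245.1, 247.1, 249.1]))
45:-24 46:-25 46:-19 46:-20 48:-5 48:-19 48:-10 48:-9 49:-6 49:-23 49:-8 50:-18 50:-21 50:-10 50:-19 50:-18 50:-2 50:-17 50:-6 51:-20 51:-13 52:-18 52:-19 52:-17 52:-4 52:-6 52:-6 53:-5 53:-2 53:-9 53:-16 54:-18 54:-9 54:-19 55:-1 56:-7 56:-5 56:-19 56:-4 58:-7 58:-0 58:-4 58:-19 59:-9 60:-22 60:-4 61:1 61:-8 61:-4 61:-5 62:2 62:-2 63:-5 63:-24 64:-4 64:-1 65:-4 65:1 66:-4 67:-2 68:-4 68:1 68:-1 69:-1 69:2 70:-15 70:3 70:-21 70:-0 72:-0 72:-1 72:4 73:-1 73:1 74:4 74:-1 74:2 74:3 75:0 76:-0 76:5 77:-7 77:4 78:-18 78:-1 78:5 79:-20 80:6 80:3 80:7 81:6 81:4 82:6 82:-2 82:-1 83:8 83:3 83:-21 84:1 84:13 84:-19 85:4 85:7 86:-19 87:8 87:0 88:11 88:3 88:4 88:5 89:6 90:8 90:6 90:-21 90:7 91:-16 91:6 91:-19 92:53 93:21 93:-21 93:42 93:15 93:39 93:23 93:51 93:44 93:9 93:-19 94:23 94:53 94:43 94:11 94:27 94:9 94:-7 94:48 94:47 95:41 95:31 95:45 95:35 95:26 96:36 96:44 96:7 96:33 97:45 97:15 97:5 97:51 97:-18 97:10 97:32 97:36 97:19 97:23 98:22 98:50 
[... 154 characters left out ...]
:-14 100:49 100:26 100:28 100:29 100:39 100:50 100:13 101:26 101:16 101:8 101:33 101:19 101:-21 101:35 102:24 102:6 102:49 102:18
49:-3 53:-5 54:-8 55:-1 55:-7 56:-7 58:-8 58:1 58:-5 59:-1 59:3 59:-5 59:-8 60:-6 61:-9 62:-2 62:-0 63:2 63:-6 63:-7 64:-6 64:-11 65:1 65:-5 65:-3 65:-9 65:-0 66:-2 67:4 69:-0 69:3 69:-5 70:-8 70:-3 70:-3 71:-1 72:-20 72:3 73:0 73:4 74:-1 74:-3 74:0 74:-4 74:-19 75:2 75:3 76:-0 76:-1 77:-23 77:5 78:-21 78:3 78:-18 79:-20 80:2 80:4 80:-0 80:7 80:1 81:5 81:-16 82:5 82:2 83:-20 83:6 84:7 85:3 85:-21 85:-18 86:4 86:5 87:8 87:-18 87:8 88:6 88:12 89:4 90:7 90:3 91:11 91:7 91:8 91:-19 91:-20 92:-18 93:7 93:-17 93:8 97:-20 97:7 98:4 100:-21 101:-21 101:-20 102:-21 102:-17
```

The side depth profile shows the catch finger risen to +8–11 mm behind the tray, the same as its free profile at the start, and the force dropped slightly. So it has clicked, and I'm backing off gently.

Call:
send_rows(motion=[[[-0.05, 0, 0], [0, 0, 0], 1], [[-0.05, 0, 0], [0, 0, 0], 1], [[-0.1, 0, 0], [0, 0, 0], 1], [[-0.2, 0, 0], [0, 0, 0], 1], [[-0.5, 0, 0], [0, 0, 0], 1], [[-0.8, 0, 0], [0, 0, 0], 1], [[-0.8, 0, -0.3], [0, 0, 0], 1], [[-0.8, 0, -0.8], [0, 0, 0], 1], [[-0.8, 0, -0.8], [0, 0, 0], 1], [[-0.5, 0, -0.8], [0, 0, 0], 1], [[0, 0, 0], [0, 0, 0], 1], [[0, 0, 0], [0, 0, 0], 1]])

```text
time_s: 15.75
ee_pos: [0.4897, -0.0702, 0.1638]
eef_rot: [3.142, -0.14, 1.422]
force: [0.6, -0.1, -0.8]
grip_width: 0.0942
grip_force: 0.0
```

Run:
```python
from h import *
st();print(buf());pose()
c=cam('side');cv2.imwrite('pics/s3.png',cv2.resize(c['pixels'][165:285,215:375,::-1],None,fx=5,fy=5,interpolation=cv2.INTER_CUBIC))
```

```text
t 15.75 tcp rack [-58.    1.8] z 163.8 rot [ 3.142 -0.14   1.422] F rack [ 0.  -0.6 -0.8]
(np.float64(243.84), array([239.6, 241. , 243.4, 245.8]))
top [163.3  -0.5] [136.3 143.4] 89.98 slopes [ 0.143 -0.003] x [ 93.  233.6] y [-66.6  66.8] 2826
side [159.8   1.9] [149.5 140.2] 0.88 slopes [ 0.153 -0.013] x [ 89.4 230.7] y [-62.8  70.1] 1568
```

View pics/s3.png

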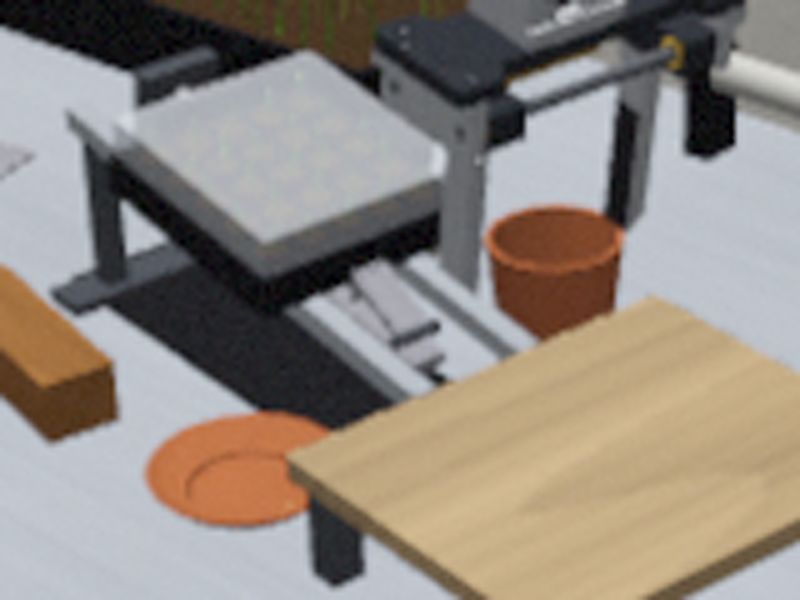

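The tray sits square on both rails with the catch finger up behind it at crop (370,275). The buffer is held in by about 4.6 mm, the tray is about 1 mm off centre, and its tilt is 0.14 rad. The gripper is clear of everything, so I'm handing in.

```bash
python3 -c "
from station import *
print(hand_in())"
```

```text
the job is handed in; nothing more can be done
None
```

The tray is up the rails and latched: the catch is up behind it and the buffer is held in about 4.6 mm. It sits about 1 mm off centre and square on both rails. The job was handed in at about 16 s, and no verdict came back.

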